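# Push a slide mailer off the ledge into the drop chute

### The job

Send the white slide mailer down the chute into the catch tray: on the ledge, line it up with the chute mouth by pushing it sideways until its long side lies flush against the sprung strip, then push it from behind along the strip and off the end of the ledge, so that it drops into the chute and comes to rest in the tray. The glass inside is fragile: only push it, with light pressure (well under 18 N), never pinch it or lift it off the ledge, and do not disturb the beaker, the dropper bottle or the timer.

Things in the scene. Friction and masses are not known exactly. Their poses are not given: they have to be found in the camera images.
- mailer_mid (a point): centre (half-way up) of the slide mailer: closed flat white plastic box, 88 mm long (its x), 34 mm wide (its y), 14 mm high (its z, up), 30 to 65 g. Starts flat on the ledge, its long side within 0.3 rad of the station's y, on the robot's side of the sprung strip and clear of it.
- station: fixed drop station: base plate, grey ledge, catch tray. Origin on the bench below the ledge's end edge; z up. Flat ledge top 120 mm up, from y = 0 (end edge, where things drop off towards -y) to 215 mm, x = -110 to 75 mm. Unturned, x points away from the robot, y to its left. A steel chute unit (strip, rail, cheeks, ramp) is clamped on it by hand.
- strip_mark (a point): station's x = 17 mm, y = 100 mm, 10 mm above the ledge: the MARK for the face (towards -x) of the sprung strip. The unit is clamped square but up to 25 mm off its mark along x, either way; this is NOT measured: feel or see it. The strip runs y = 14 to 186 mm, 2 to 18 mm above the ledge, gives up to 4 mm to +x at 2.5 N per mm, then stops hard; it springs back.
- mouth_mark (a point): station's x = 0, y = 0 at ledge height: MARK for the chute mouth's middle; it shifts with the strip, whose free face is always 17 mm to +x of it. Two rigid upright cheeks, 20 mm above the ledge, inner faces at -19.5 and +19.5 mm, y = -2 to -58 mm: a mailer lying against the free strip passes, one out of line strikes a cheek. The rail behind the strip is 22 mm high, its knobs 33 mm.
- tray_mid (a point): centre of the catch tray's floor, 9 mm above the bench, at (0, -185 mm) in the station's frame and turned with it; inside the tray is 154 mm along x and 184 mm along y, its walls 29 mm high.
- beaker: bystander: clear beaker on the bench, 50 mm wide, 60 mm high, origin at its underside; leave alone
- dropper: bystander: small white dropper bottle, 31 mm wide, 56 mm high, origin at its underside; leave alone
- timer: bystander: pale lab timer, 66 x 64 x 28 mm, origin at its underside; leave alone
Things that resemble listed ones, but are neither listed nor needed, are in the scene too. There is more than one size of the part that bears mailer_mid; the job needs the smallest.

How it is judged:
At the end, for the whole second after the job is handed in: The mailer lies at rest in the catch tray: its centre inside the tray's walls and less than 40 mm above the bench (y of mailer_mid in the frame of tray_mid between -0.092 and 0.092 m and x of mailer_mid in the frame of tray_mid between -0.077 and 0.077 m and height (world z) of mailer_mid below 0.04 m and linear speed of mailer below 0.02 m/s); the robot touches nothing.
It fails at once if the mailer is pressed or pinched by the fingers with more than 18 N (contact force between the fingers and mailer above 18 N).
It fails at once if the mailer is lifted (its centre rises more than 18 mm above where it lay on the ledge) (height (world z) of mailer_mid above 0.145 m).
It fails at once if the beaker is moved more than 30 mm (distance of beaker from where it was at the start of the episode above 0.03 m).
It fails at once if the dropper bottle is moved more than 30 mm (distance of dropper from where it was at the start of the episode above 0.03 m).
It fails at once if the timer is moved more than 30 mm (distance of timer from where it was at the start of the episode above 0.03 m).
It also fails if it takes over 56 s, if anything falls off the work surface, if the arm or the gripper's body presses on something with over 40 N, if the wrist force passes 120 N, or if a joint passes its speed limit or range.

### The arm

A 6-joint arm with a two-finger parallel gripper is mounted at the origin on a cart in front of the work surface, level with it; the furniture and walls round the work are solid. World frame = base frame: x ahead of the robot, y to its left, z up, the work surface at z = 0. Lengths are in m, angles in rad, forces in N, time in s.
With the tool pointing down it reaches from about 0.3 to 0.775 m from the base axis. Payload 14.6 kg.
Tool frame: the origin (TCP) lies on the centre line of the jaws, within the pads' length; the fingertips stand 14 mm ahead of it and the grasp point (between the pads) lies 5 mm behind it; z points along the fingers, y is the direction in which the jaws open and shut (so a half turn about z gives the same grasp; the last joint's range is limited). The gripper opens to 85 mm and grips with 20 to 120 N. Pads are 22 mm wide; open, the fingers measure 114 mm over their backs; the gripper's body (76 mm by 85 mm) begins 54 mm behind the grasp point. The pads swing forward as they close: fully open they stand 13 mm farther back than shut.
Start: joints at [1.181, 0.3, 1.521, -0, 1.321, -0.067], TCP at [0.174, 0.522, 0.245] pointing down, gripper open.
Joint ranges: [-3.03, 3.03], [-0.79, 2.21], [0.23, 2.52], [-1.04, 4.18], [0, 3.07], [-2.55, 2.55]. Speed limits (rad/s): [2.22, 2.22, 2.57, 3.14, 3.14, 3.14].

### API

Orientations are given as a unit quaternion [x, y, z, w].
In Python, from workcell import r gives the robot as it stands. Calls block until the motion is done:
- r.goto(position, orientation): joint-space move of the TCP to a pose.
- r.move_l(position, frame=None, vel=0.15, until_force=None): straight line of the TCP; frame=None keeps the orientation; vel is the mean speed in m/s. With until_force (N) it stops when the force on the tool has changed by that much, and returns True; else False.
- r.move_joints(angles): joint-space move.
- r.command_gripper(opening, strength=None): finger opening in m; strength is the grip in N (None keeps the last); returns when the fingers have stopped.
- r.pause(seconds).
- r.inverse_kinematics(position, orientation): joint angles nearest the present ones, or None.
- r.get_image(name): name is "scene" or "top" or "wrist"; returns a dict with "pixels" (420x560x3 uint8, red, green, blue), "vertical_fov" (degrees; the focal length in pixels is half the picture's height over the tangent of half this angle, whatever the lens; pixels are square), "cx", "cy" (the principal point, pixels), "R" (3x3) and "t" (3): a world point X has camera coordinates R X + t; the wrist camera has in their place "mount" (4x4, takes a point from camera to tool coordinates, whose origin is the TCP and whose axes are the flange's). Camera axes: x right, y down, z forward; pixel columns grow to the right and rows downward; lengths in m; the calibration is good to about 2 mm. A picture is of the moment at which its call begins: read the wrist's pose just before it. There is no depth.
A pose or a line that the arm cannot do raises r.MotionError and nothing moves.
- r.finish_job(): hands the job in, once; it reports no verdict.
Trained networks look in the newest picture that a camera, given by its name, has taken for a name from the list of things; names that differ only in an ending like _2 or _b are one class to them, and where a whole thing is asked for, a point or a joint stands for the part that bears it (a point fixed in the world has none). Each returns a list of dicts, best first, with "conf" (0 to 1); they miss things now and then, are a little off and sometimes report something else, mostly with a low value. They report only what shows in the picture. A call takes as long as a camera call. They do not tell look-alikes from the thing itself.
- r.recognise(name, camera): "uv" ([column, row] in pixels, amid what is visible of it).
- r.outline_of(name, camera): "region" (420x560 bool, what is visible of it) and "uv" ([column, row] in pixels, amid what is visible of it).
- r.pinpoint(name, camera): "uv" ([column, row] in pixels: a listed point, or the origin of a listed thing).
Readings, each from a call of its own:
- r.get_t(): time.
- r.get_joint_positions(): joint angles.
- r.get_qd(): joint speeds.
- r.get_joint_torque(): joint torques, N m.
- r.get_position(): TCP position.
- r.get_orientation(): TCP orientation.
- r.get_ft_force(): force on the tool from outside, world axes, zero at the start.
- r.get_ft_torque(): the same for the moment, N m.
- r.get_grip_width(): finger opening in m.
Only numpy, scipy, OpenCV 4.12 (cv2) and the standard library are available. Lean on these libraries where they do the work, as an engineer would, in place of code of your own. Each camera call takes 0.05 s, during which the arm holds its last target.

## Working session

There is one attempt and no reset: what is moved stays moved. The work goes in short steps, each a Python script; the robot and the scene stay as the last script left them, time stands still between calls to the robot, and variables do not carry over. Pictures are saved under pics/ and viewed, and the job is handed in when it is done.

```bash
ls; mkdir -p pics; python3 - <<'E'
from workcell import r
import cv2
for n in ("scene","top","wrist"):
    im=r.get_image(n)
    cv2.imwrite(f"pics/{n}0.png",im["pixels"][:,:,::-1])
    print(n,im["vertical_fov"],im["cx"],im["cy"],im.get("R"),im.get("t"),im.get("mount"))
    for k in ("mailer_mid","station","strip_mark","mouth_mark","tray_mid","beaker","dropper","timer"):
        print(k,[(d["uv"],round(d["conf"],2)) for d in r.pinpoint(k,n)])
print(r.get_t(),r.get_position(),r.get_orientation())
E
```

```text
pics
scene 45.89921850144722 283.6684417134761 201.52936414335204 [[ 0.85607175  0.51683357  0.00492145]
 [ 0.31452554 -0.51337008 -0.79845153]
 [-0.41014003  0.68507972 -0.60203898]] [-0.51166049 -0.02742129  1.48848546] None
mailer_mid [([352.5, 257.3], 0.82), ([269.7, 191.7], 0.69), ([209.3, 234.6], 0.64)]
station [([285.2, 249.0], 0.65)]
strip_mark [([306.9, 190.7], 0.74)]
mouth_mark [([284.7, 213.6], 0.79)]
tray_mid [([248.9, 297.0], 0.62)]
beaker [([162.3, 275.5], 0.9), ([293.2, 172.8], 0.18)]
dropper [([339.7, 301.9], 0.81)]
timer [([290.6, 169.6], 0.63), ([251.7, 294.4], 0.6)]
top 49.702579304489475 275.6108159113139 205.6696351572085 [[ 0.02231997 -0.99943926 -0.02495965]
 [-0.98533937 -0.01776761 -0.16967802]
 [ 0.16913941  0.02838094 -0.98518343]] [0.1098314  0.58105207 1.05670702] None
mailer_mid [([276.0, 236.9], 0.97), ([333.1, 294.0], 0.75), ([282.1, 147.9], 0.62), ([162.8, 278.0], 0.57)]
station [([306.2, 210.8], 0.78)]
strip_mark [([262.3, 200.9], 0.6), ([381.6, 209.1], 0.45)]
mouth_mark [([309.6, 205.9], 0.56)]
tray_mid [([379.2, 208.5], 0.87), ([307.9, 204.8], 0.47)]
beaker [([398.9, 298.3], 0.64), ([381.1, 206.8], 0.5)]
dropper [([337.4, 141.0], 0.65)]
timer [([160.4, 279.1], 0.86)]
wrist 62.11837455029214 280.8261497940046 211.22829311325518 None None [[ 1.16777113e-04 -9.64591284e-01 -2.63749202e-01  6.70550761e-02]
 [ 9.99998886e-01 -2.79900533e-04  1.46641808e-03  5.03513681e-04]
 [-1.48831764e-03 -2.63749079e-01  9.64590176e-01 -1.29037022e-01]
 [ 0.00000000e+00  0.00000000e+00  0.00000000e+00  1.00000000e+00]]
mailer_mid []
station []
strip_mark []
mouth_mark []
tray_mid []
beaker []
dropper []
timer [([251.6, 371.0], 0.82)]
1.35 [0.17444903 0.52158496 0.24527783] [ 1.60677396e-01  9.87006978e-01 -1.14420641e-05 -5.97259903e-06]
```

View pics/scene0.png

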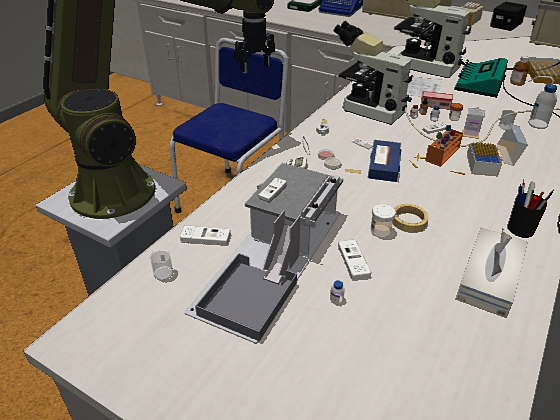

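View pics/top0.png

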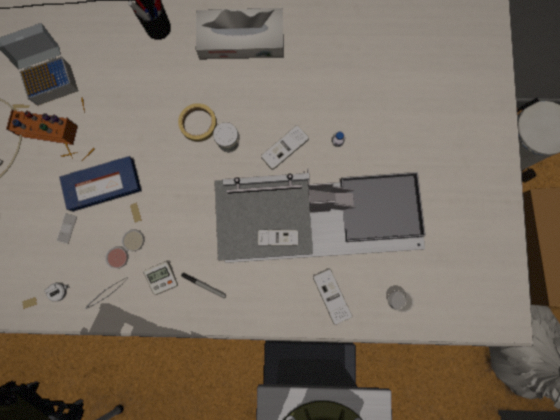

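```bash
python3 - <<'E'
import cv2
a=cv2.imread('pics/top0.png')[120:330,180:450]
cv2.imwrite('pics/top0z.png',cv2.resize(a,None,fx=2.8,fy=2.8,interpolation=cv2.INTER_CUBIC))
E
```

```text
(no output)
```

View pics/top0z.png

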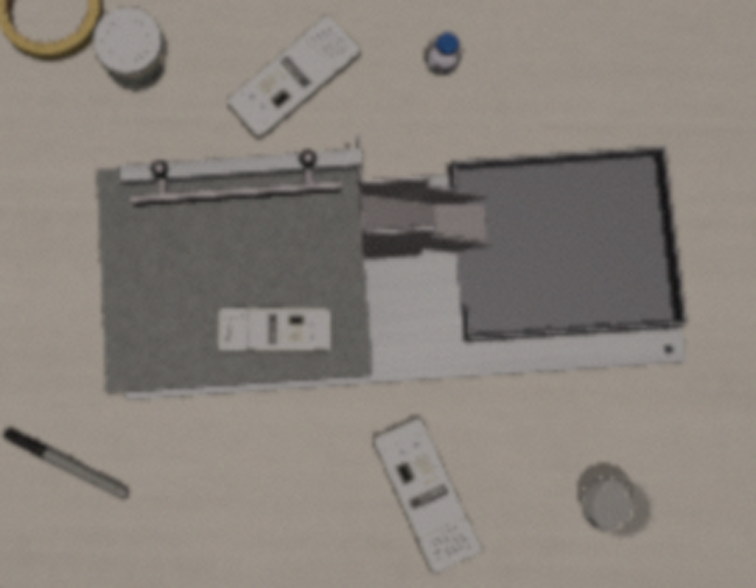

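The scene shows the mailer to use on the ledge at top pixel (276,238), with the strip at about row 189. The look-alikes lie on the bench. Next I'll fit the station pose from points in the top picture.

```bash
cat > h.py <<'E'
import numpy as np, cv2
from scipy.spatial.transform import Rotation as Ro
def K(im):
    f=210/np.tan(np.radians(im["vertical_fov"])/2); return f,im["cx"],im["cy"]
def cam(im,p=None,q=None):
    "returns R,t world->cam"
    if "R" in im and im["R"] is not None: return np.array(im["R"]),np.array(im["t"])
    M=np.array(im["mount"]); T=np.eye(4); T[:3,:3]=Ro.from_quat(q).as_matrix(); T[:3,3]=p
    W=np.linalg.inv(T@M); return W[:3,:3],W[:3,3]
def back(uv,z,Kc,R,t):
    f,cx,cy=Kc; uv=np.atleast_2d(uv).astype(float)
    d=np.c_[(uv[:,0]-cx)/f,(uv[:,1]-cy)/f,np.ones(len(uv))]@R
    c=-R.T@t; s=(z-c[2])/d[:,2]; return c+d*s[:,None]
def proj(X,Kc,R,t):
    f,cx,cy=Kc; Y=np.atleast_2d(X)@R.T+t; return np.c_[cx+f*Y[:,0]/Y[:,2],cy+f*Y[:,1]/Y[:,2]]
def S(pt,st):
    x,y,a=st; p=np.atleast_2d(pt).astype(float); c,s=np.cos(a),np.sin(a)
    return np.c_[x+c*p[:,0]-s*p[:,1],y+s*p[:,0]+c*p[:,1],p[:,2]]
def Sinv(P,st):
    x,y,a=st; P=np.atleast_2d(P); c,s=np.cos(a),np.sin(a); d=P[:,:2]-[x,y]
    return np.c_[c*d[:,0]+s*d[:,1],-s*d[:,0]+c*d[:,1],P[:,2]]
E
python3 - <<'E'
from h import *
from workcell import r
from scipy.optimize import least_squares
im=r.get_image("top");Kc=K(im);R,t=cam(im)
z=lambda u,v:(180+u/2.8,120+v/2.8)
pts=[(-.110,0,.12),(-.110,.215,.12),(.075,.215,.12)]
uv=np.array([z(372,377),z(107,392),z(97,170)])
f=lambda s:(proj(S(pts,s),Kc,R,t)-uv).ravel()
o=least_squares(f,[.5,0,0]);st=o.x;print(st,f(st))
print("tray inner corners floor-ish",Sinv(back([z(450,163),z(663,150),z(683,322),z(465,338)],.038,Kc,R,t),st).round(4))
print("mailer",Sinv(back([z(219,310),z(329,308),z(331,349),z(220,351)],.134,Kc,R,t),st).round(4))
print("strip",Sinv(back([z(133,203),z(340,188)],.138,Kc,R,t),st).round(4))
print(Sinv(back([z(133,198),z(340,184)],.138,Kc,R,t),st).round(4))
print("mailer world",back([z(275,329)],.134,Kc,R,t))
np.save('st0.npy',st)
E
```

```text
[0.5668556  0.04169932 0.08232405] [ 0.39425886 -0.10384384 -0.46326391  0.44335196  0.06609446 -0.37563684]
tray inner corners floor-ish [[ 0.0795 -0.0871  0.038 ]
 [ 0.0788 -0.276   0.038 ]
 [-0.0745 -0.276   0.038 ]
 [-0.0766 -0.087   0.038 ]]
mailer [[-0.0503  0.1197  0.134 ]
 [-0.0542  0.0319  0.134 ]
 [-0.0869  0.0325  0.134 ]
 [-0.0831  0.1206  0.134 ]]
strip [[0.0405 0.1843 0.138 ]
 [0.042  0.0165 0.138 ]]
[[0.0447 0.1842 0.138 ]
 [0.0453 0.0163 0.138 ]]
mailer world [[0.4925653  0.11173743 0.134     ]]
```

The fit holds up: the tray measures about 154 x 188 mm and the mailer 88 x 33 mm, which is the smallest size. The strip face reads about 24 mm off its mark. I'll move above the ledge for a close wrist view.

```bash
python3 - <<'E'
from h import *
from workcell import r
st=np.load('st0.npy'); a=st[2]
q=[-np.sin(a/2),np.cos(a/2),0,0]
# rotation pi about axis at angle b: x-> angle 2b ; want tool x -> a+pi => b=a/2+pi/2
q=[np.cos(a/2+np.pi/2),np.sin(a/2+np.pi/2),0,0]
print(Ro.from_quat(q).as_matrix().round(3))
r.command_gripper(0.0)
r.goto(S([[-.03,.08,.33]],st)[0],q)
p=r.get_position();qq=r.get_orientation()
im=r.get_image("wrist");cv2.imwrite("pics/w1.png",im["pixels"][:,:,::-1])
import pickle;pickle.dump((im,p,qq),open('w1.pkl','wb'))
print([(d["uv"],round(d["conf"],2)) for d in r.pinpoint("mailer_mid","wrist")])
print(p,qq,r.get_t(),r.get_ft_force(),r.get_joint_positions(),r.get_grip_width())
E
```

```text
[[-0.997 -0.082  0.   ]
 [-0.082  0.997  0.   ]
 [-0.     0.    -1.   ]]
[([176.0, 22.4], 0.82), ([278.7, 149.4], 0.76)]
[0.53020506 0.11962182 0.3298835 ] [-4.14870412e-02  9.99139036e-01  5.17255518e-05 -1.00329475e-04] 4.2333 [-0.51000674 -0.65687068  0.83404216] [ 1.54504876e-01  2.35417639e-01  1.40738016e+00  9.15342268e-05
  1.49893199e+00 -1.49955165e+00] 6.949555262942272e-05
```

View pics/w1.png

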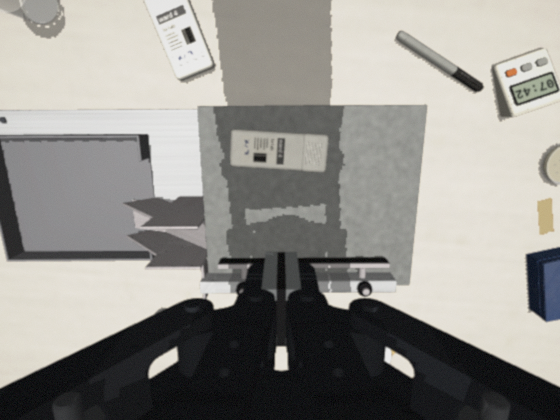

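The wrist view shows the mailer at (232–327, 130–171), the ledge corners at (198,107), (427,105) and (411,286), and the strip at row ~262. I'll zoom in to get exact pixels.

```bash
python3 - <<'E'
import cv2
a=cv2.imread('pics/w1.png')[95:300,190:435]
cv2.imwrite('pics/w1z.png',cv2.resize(a,None,fx=2.9,fy=2.9,interpolation=cv2.INTER_CUBIC))
E
```

```text
(no output)
```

View pics/w1z.png

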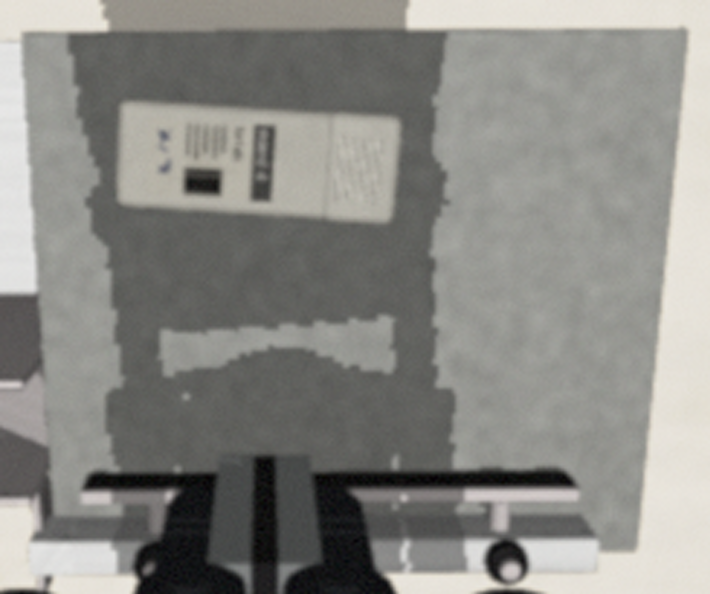

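```bash
python3 - <<'E'
from h import *
import pickle
from scipy.optimize import least_squares
im,p,q=pickle.load(open('w1.pkl','rb'))
Kc=K(im);R,t=cam(im,p,q)
z=lambda L:np.array([(190+u/2.9,95+v/2.9) for u,v in L])
pts=[(-.110,0,.12),(-.110,.215,.12),(.075,.215,.12)]
uv=z([(23,33),(686,29),(636,550)])
f=lambda s:(proj(S(pts,s),Kc,R,t)-uv).ravel()
st0=np.load('st0.npy')
print("st0 res",f(st0).round(2))
o=least_squares(f,[.5,0,0]);st=o.x;print(st,st0,f(st).round(2))
for nm,s in(("st0",st0),("w",st)):
  print(nm,"mailer",Sinv(back(z([(121,102),(400,117),(391,221),(118,206)]),.134,Kc,R,t),s).round(4))
  print("face lo",Sinv(back(z([(92,474),(570,470)]),.122,Kc,R,t),s).round(4))
  print("face hi",Sinv(back(z([(82,489),(578,486)]),.138,Kc,R,t),s).round(4))
np.save('st1.npy',st)
E
```

```text
st0 res [-5.2  -5.33 -2.1  -3.75 -3.83 -1.95]
[0.57116253 0.04618547 0.08952556] [0.5668556  0.04169932 0.08232405] [-1.3  -0.08  1.1  -0.24  0.23  0.7 ]
st0 mailer [[-0.0842  0.0371  0.134 ]
 [-0.0797  0.1247  0.134 ]
 [-0.0468  0.1229  0.134 ]
 [-0.0516  0.0349  0.134 ]]
face lo [[0.0463 0.0203 0.122 ]
 [0.0447 0.1917 0.122 ]]
face hi [[0.045  0.0196 0.138 ]
 [0.0439 0.1897 0.138 ]]
w mailer [[-0.0887  0.0336  0.134 ]
 [-0.0835  0.1211  0.134 ]
 [-0.0506  0.1192  0.134 ]
 [-0.0561  0.0312  0.134 ]]
face lo [[0.0418 0.0159 0.122 ]
 [0.0414 0.1873 0.122 ]]
face hi [[0.0405 0.0151 0.138 ]
 [0.0406 0.1853 0.138 ]]
```

The strip face sits at station x ≈ 41 mm in both estimates, so the mouth middle is at about 24 mm. Next I'll probe the ledge height with the fingers 40 mm apart. Then I'll push the long side with both fingertips.

```bash
python3 - <<'E'
from h import *
from workcell import r
st=np.load('st1.npy'); a=st[2]
q=[np.cos(a/2+np.pi/2),np.sin(a/2+np.pi/2),0,0]
r.command_gripper(0.04)
r.goto(S([[-.02,.165,.165]],st)[0],q)
r.pause(.1); f0=np.array(r.get_ft_force());print(f0)
hit=r.move_l(S([[-.02,.165,.125]],st)[0],vel=0.03,until_force=4)
p=r.get_position();print(hit,p,Sinv([p],st),np.array(r.get_ft_force())-f0,r.get_t())
p[2]+=0.03;r.move_l(p,vel=.15);print(r.get_t(),r.get_grip_width())
E
```

```text
[0.18207267 0.23158862 0.47266157]
True [0.53646172 0.20875665 0.13256331] [[-0.020027    0.16502259  0.13256331]] [-2.82221956 -0.74498566  6.43821367] 6.575
6.925 0.03973949411229709
```

```bash
python3 - <<'E'
from h import *
from workcell import r
st=np.load('st1.npy'); a=st[2]
q=[np.cos(a/2+np.pi/2),np.sin(a/2+np.pi/2),0,0]
P=lambda x,y,z:S([[x,y,z]],st)[0]
r.move_l(P(-.02,.165,.175),vel=.2)
r.move_l(P(-.112,.076,.175),vel=.15)
r.move_l(P(-.112,.076,.1365),vel=.08)
r.pause(.1);f0=np.array(r.get_ft_force())
print("pre",r.get_t(),f0)
h=r.move_l(P(-.012,.076,.1365),vel=.04,until_force=5)
print(h,Sinv([r.get_position()],st),np.array(r.get_ft_force())-f0)
if not h:
    h=r.move_l(P(.002,.076,.1365),vel=.012,until_force=2.5)
    print(h,Sinv([r.get_position()],st),np.array(r.get_ft_force())-f0,r.get_t())
p=r.get_position();qq=r.get_orientation()
im=r.get_image("wrist");cv2.imwrite("pics/w2.png",im["pixels"][:,:,::-1])
import pickle;pickle.dump((im,p,qq),open('w2.pkl','wb'))
im=r.get_image("top");cv2.imwrite("pics/t2.png",cv2.resize(im["pixels"][160:280,200:360,::-1],None,fx=4.5,fy=4.5,interpolation=cv2.INTER_CUBIC))
E
```

```text
pre 8.9083 [ 0.71170417 -0.38305991 -0.08668908]
False [[-0.0120089   0.07598484  0.13656957]] [-1.51583752  0.29781185 -0.47695747]
True [[-0.00376384  0.07599197  0.13609034]] [-1.47631344  0.64106677  0.84440006] 12.3
```

View pics/w2.png

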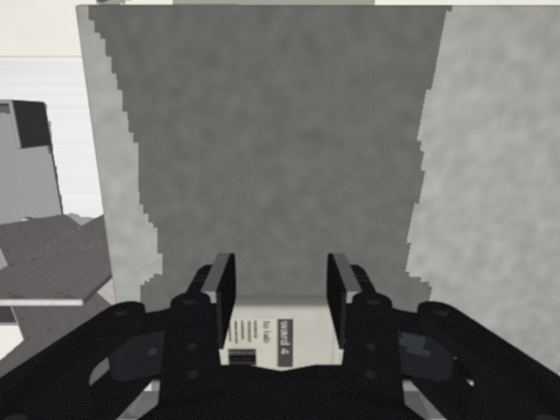

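View pics/t2.png

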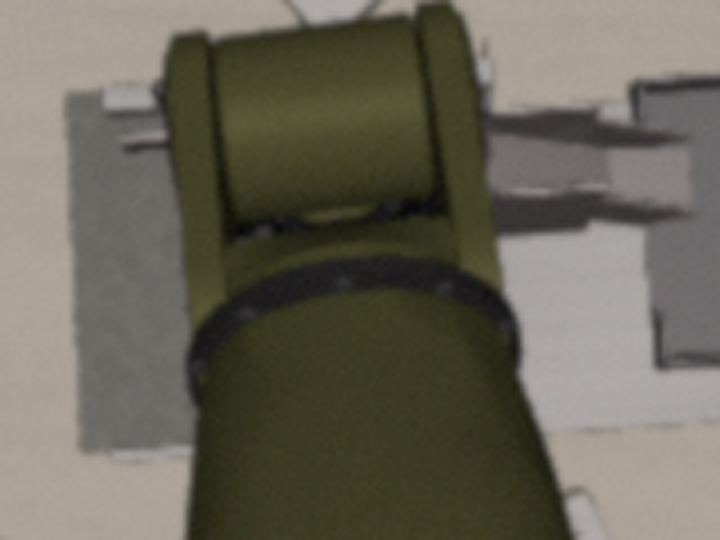

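The wrist view shows the mailer's robot-side edge at row 295, between the finger pads. I'll check where that edge lies.

```bash
python3 - <<'E'
from h import *
import pickle
im,p,q=pickle.load(open('w2.pkl','rb'));Kc=K(im);R,t=cam(im,p,q);st=np.load('st1.npy')
print(Sinv(back([(238,296),(325,295)],.134,Kc,R,t),st).round(4))
print(Sinv(back([(78,6),(215,256),(345,256)],.12,Kc,R,t),st).round(4))
a=cv2.imread('pics/w2.png')[230:400,170:400]
cv2.imwrite('pics/w2z.png',cv2.resize(a,None,fx=3.3,fy=3.3,interpolation=cv2.INTER_CUBIC))
E
```

```text
[[0.0021 0.0589 0.134 ]
 [0.0016 0.0953 0.134 ]]
[[-0.11    0.0013  0.12  ]
 [-0.0101  0.0474  0.12  ]
 [-0.0101  0.1055  0.12  ]]
```

View pics/w2z.png

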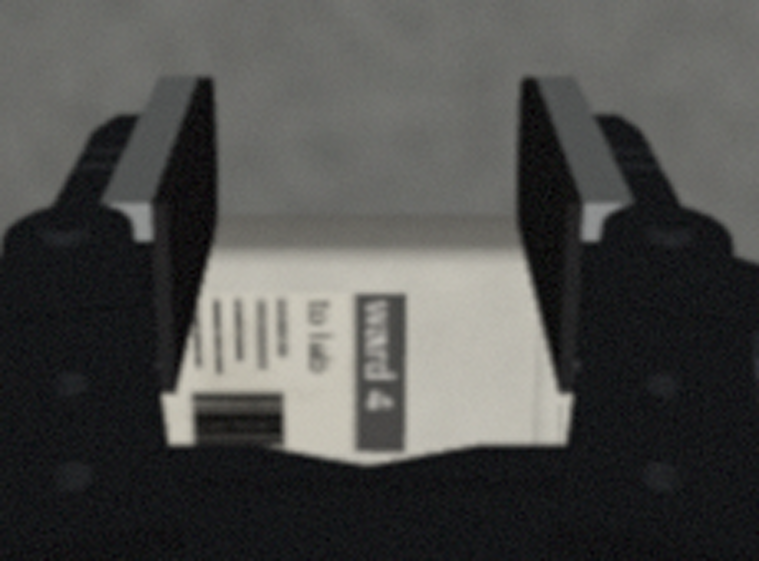

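```bash
python3 - <<'E'
from h import *
from workcell import r
import pickle
im,p,q=pickle.load(open('w2.pkl','rb'));Kc=K(im);R,t=cam(im,p,q);st=np.load('st1.npy')
print(Sinv(back([(240,305),(328,305)],.134,Kc,R,t),st).round(4),Sinv(back([(240,295),(328,295)],.12,Kc,R,t),st).round(4))
P=lambda x,y,z:S([[x,y,z]],st)[0]
def F():
    L=[]
    for _ in range(8): L.append(r.get_ft_force()); r.pause(.01)
    return np.mean(L,0).round(2)
f=F();print(f,r.get_t())
for x in (-.003,-.0022,-.0014,-.0006,.0002,.001,.0018):
    r.move_l(P(x,.076,.1365),vel=.01)
    f=F();print(x,Sinv([r.get_position()],st).round(4)[0],f,r.get_t())
    if f[0]<-4.5: break
E
```

```text
[[0.0063 0.0596 0.134 ]
 [0.0063 0.0967 0.134 ]] [[0.0093 0.058  0.12  ]
 [0.0093 0.0986 0.12  ]]
[ 0.24 -0.32 -0.27] 12.4667
-0.003 [-0.0032  0.076   0.1363] [-2.49 -0.48 -0.76] 12.8
-0.0022 [-0.0024  0.076   0.1363] [-4.67 -0.84 -0.97] 13.1167
```

The force rises about 2.7 N per mm, which matches the strip spring, so the mailer is pressed flush at about 5 N. I'll back off, raise the arm and check.

```bash
python3 - <<'E'
from h import *
from workcell import r
import pickle
st=np.load('st1.npy');P=lambda x,y,z:S([[x,y,z]],st)[0]
r.move_l(P(-.012,.076,.1365),vel=.03)
r.move_l(P(-.03,.076,.1365),vel=.1)
r.move_l(P(-.05,.17,.2),vel=.2)
r.command_gripper(0.0)
r.move_l(P(-.06,.17,.26),vel=.2)
r.pause(.1)
p=r.get_position();qq=r.get_orientation()
im=r.get_image("wrist");cv2.imwrite("pics/w3.png",im["pixels"][:,:,::-1])
pickle.dump((im,p,qq),open('w3.pkl','wb'))
im=r.get_image("top");cv2.imwrite("pics/t3.png",cv2.resize(im["pixels"][160:280,200:360,::-1],None,fx=4.5,fy=4.5,interpolation=cv2.INTER_CUBIC))
print(r.get_t())
E
```

```text
15.7667
```

View pics/w3.png

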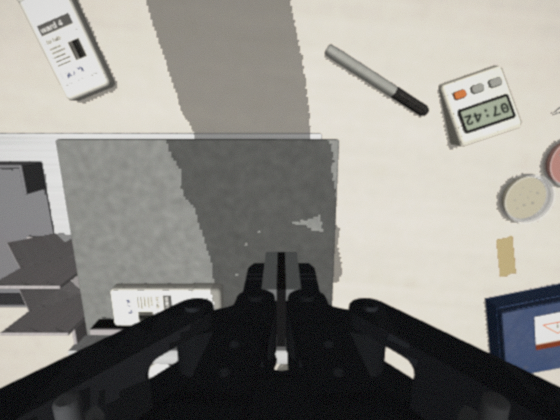

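View pics/t3.png

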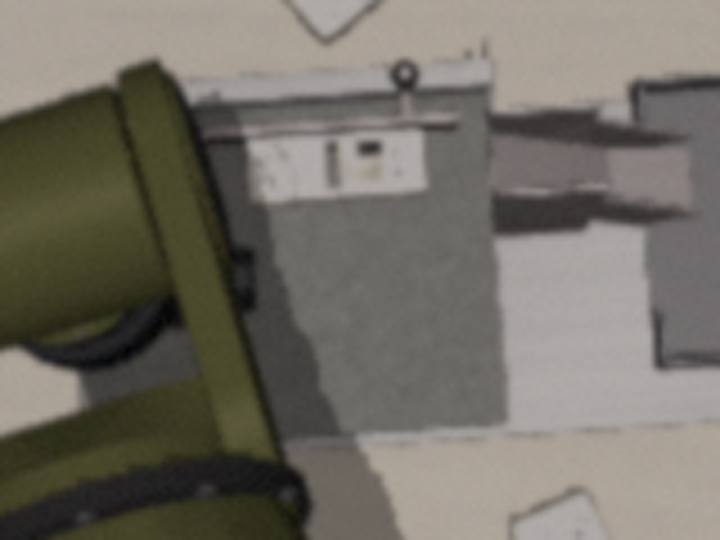

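The top view shows the mailer's long side flush along the strip. Now I'll go behind it with closed fingers and push it along the strip.

```bash
python3 - <<'E'
from h import *
from workcell import r
import pickle
st=np.load('st1.npy');P=lambda x,y,z:S([[x,y,z]],st)[0]
r.move_l(P(.0228,.165,.2),vel=.2)
r.move_l(P(.0228,.165,.138),vel=.08)
r.pause(.1);f0=np.array(r.get_ft_force());print(f0,r.get_t())
for y in (.13,.10,.075):
    h=r.move_l(P(.0228,y,.138),vel=.04,until_force=5)
    print(y,h,Sinv([r.get_position()],st).round(4)[0],(np.array(r.get_ft_force())-f0).round(2),r.get_t())
    if h: break
im=r.get_image("top");cv2.imwrite("pics/t4.png",cv2.resize(im["pixels"][150:270,240:440,::-1],None,fx=3.8,fy=3.8,interpolation=cv2.INTER_CUBIC))
im=r.get_image("scene");cv2.imwrite("pics/s4.png",cv2.resize(im["pixels"][150:350,180:380,::-1],None,fx=3,fy=3,interpolation=cv2.INTER_CUBIC))
E
```

```text
[-0.1941281   0.63887872 -0.13616881] 17.45
0.13 False [0.0228 0.1302 0.138 ] [ 0.41 -0.02  0.64] 18.475
0.1 False [0.0228 0.1001 0.138 ] [ 0.43 -0.2  -0.01] 19.375
0.075 False [0.0228 0.075  0.138 ] [ 0.81 -0.64  0.48] 20.15
```

View pics/t4.png

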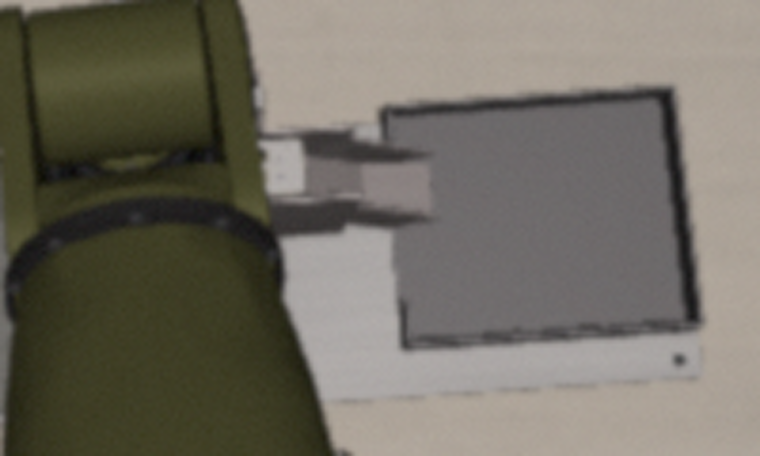

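View pics/s4.png

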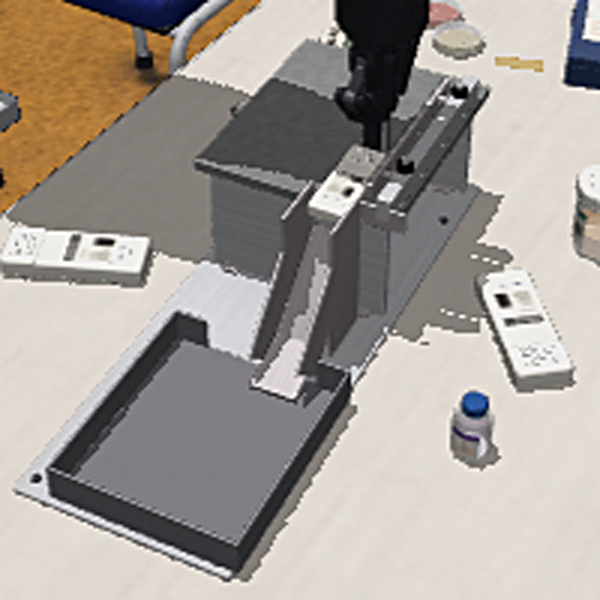

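The mailer's front is already between the cheeks and the force is under 1 N. I'll keep pushing off the end.

```bash
python3 - <<'E'
from h import *
from workcell import r
st=np.load('st1.npy');P=lambda x,y,z:S([[x,y,z]],st)[0]
f0=np.array(r.get_ft_force())
for i,y in enumerate((.05,.03,.012,0.0)):
    h=r.move_l(P(.0228,y,.138),vel=.04,until_force=5)
    print(y,h,Sinv([r.get_position()],st).round(4)[0],(np.array(r.get_ft_force())-f0).round(2),r.get_t())
    if h: break
r.pause(.3)
im=r.get_image("scene");cv2.imwrite("pics/s5.png",cv2.resize(im["pixels"][150:350,180:380,::-1],None,fx=3,fy=3,interpolation=cv2.INTER_CUBIC))
E
```

```text
0.05 False [0.0228 0.05   0.138 ] [ 0.25 -0.64 -0.9 ] 21.025
0.03 False [0.0228 0.0299 0.138 ] [-0.61  0.65  0.06] 21.675
0.012 False [0.0228 0.0119 0.138 ] [ 0.75 -0.26 -0.53] 22.275
0.0 False [ 0.0228 -0.0002  0.138 ] [ 0.08 -0.23  1.05] 22.725
```

View pics/s5.png

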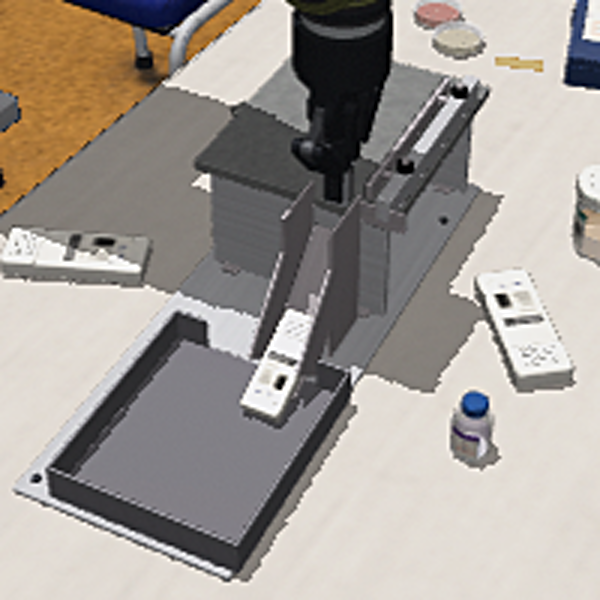

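The mailer is sliding down the chute. I'll retreat up and check that it comes to rest in the tray.

```bash
python3 - <<'E'
from h import *
from workcell import r
st=np.load('st1.npy');P=lambda x,y,z:S([[x,y,z]],st)[0]
r.move_l(P(.0228,.03,.15),vel=.1)
r.move_l(P(0,.12,.26),vel=.2)
print(r.get_t())
im=r.get_image("scene");cv2.imwrite("pics/s6.png",cv2.resize(im["pixels"][150:350,180:380,::-1],None,fx=3,fy=3,interpolation=cv2.INTER_CUBIC))
im=r.get_image("top");Kc=K(im);R,t=cam(im)
cv2.imwrite("pics/t6.png",im["pixels"][:,:,::-1])
for d in r.pinpoint("mailer_mid","top"): print(d["conf"],d["uv"],Sinv(back(d["uv"],.02,Kc,R,t),np.load('st0.npy')))
E
```

```text
24.4167
0.9 [331.2, 294.4] [[-0.20269167 -0.04234737  0.02      ]]
0.83 [346.5, 198.0] [[ 0.0318342  -0.09974182  0.02      ]]
0.76 [283.9, 151.4] [[0.16336328 0.04936459 0.02      ]]
```

View pics/s6.png

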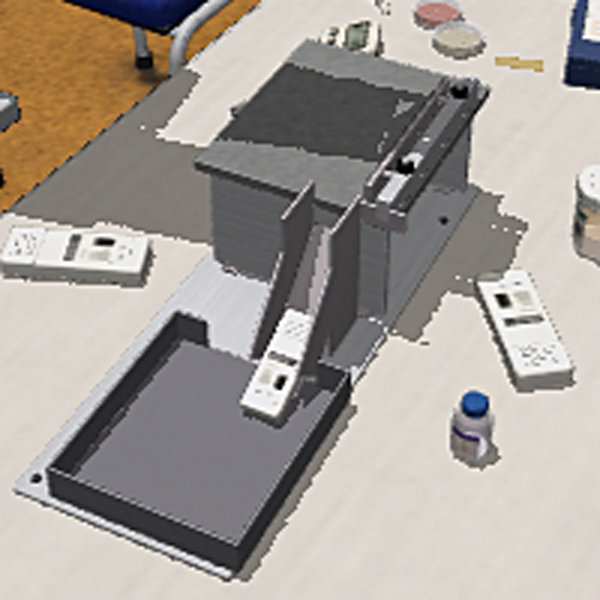

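View pics/t6.png

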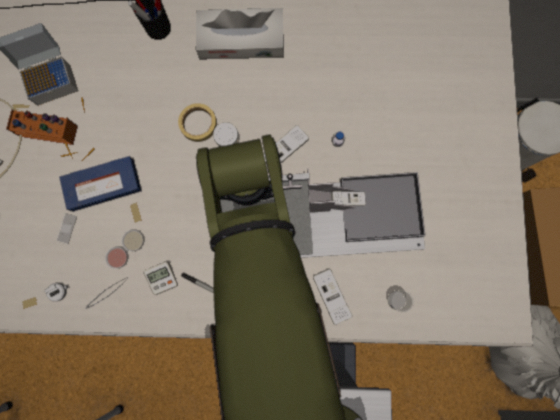

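The mailer stopped at the chute's foot with its nose in the tray, so I need its exact position before deciding.

```bash
python3 - <<'E'
from h import *
from workcell import r
import pickle
st=np.load('st1.npy');P=lambda x,y,z:S([[x,y,z]],st)[0]
a=st[2]; q=[np.cos(a/2+np.pi/2),np.sin(a/2+np.pi/2),0,0]
r.move_l(P(.0,-.0,.3),vel=.25)
r.goto(P(.02,-.12,.29),q)
r.pause(.1)
p=r.get_position();qq=r.get_orientation()
im=r.get_image("wrist");cv2.imwrite("pics/w7.png",im["pixels"][:,:,::-1])
pickle.dump((im,p,qq),open('w7.pkl','wb'))
ims=r.get_image("scene"); imt=r.get_image("top"); pickle.dump((ims,imt),open('st7.pkl','wb'))
b=lambda i,y0,y1,x0,x1,k:cv2.resize(i["pixels"][y0:y1,x0:x1,::-1],None,fx=k,fy=k,interpolation=cv2.INTER_CUBIC)
cv2.imwrite("pics/t7.png",b(imt,165,255,300,430,6)); cv2.imwrite("pics/s7.png",b(ims,205,315,220,320,5.4))
print(r.get_t())
E
```

```text
26.0333
```

View pics/w7.png

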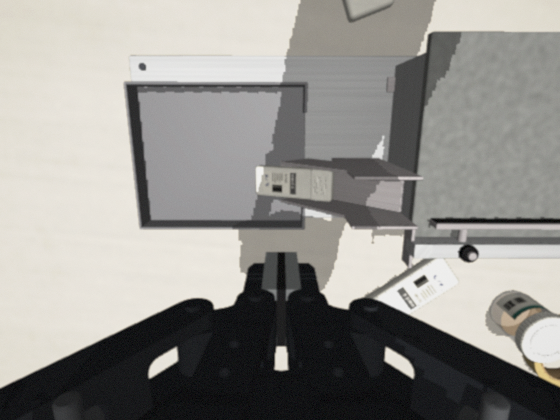

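View pics/t7.png

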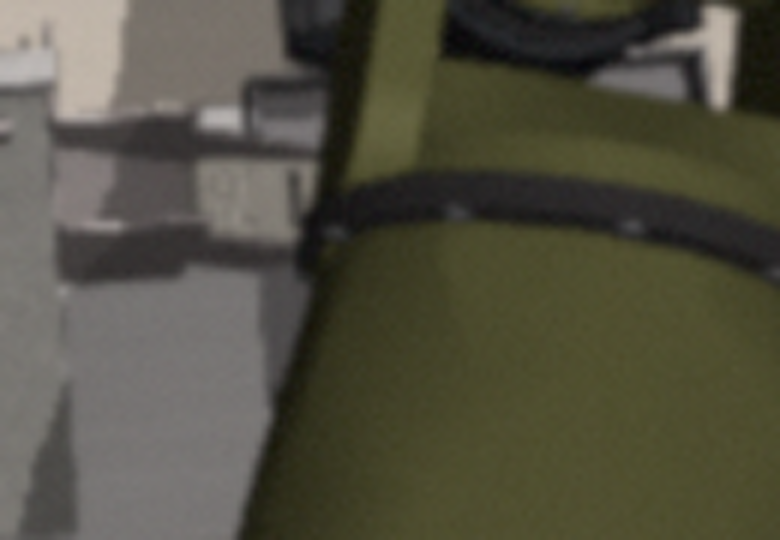

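View pics/s7.png

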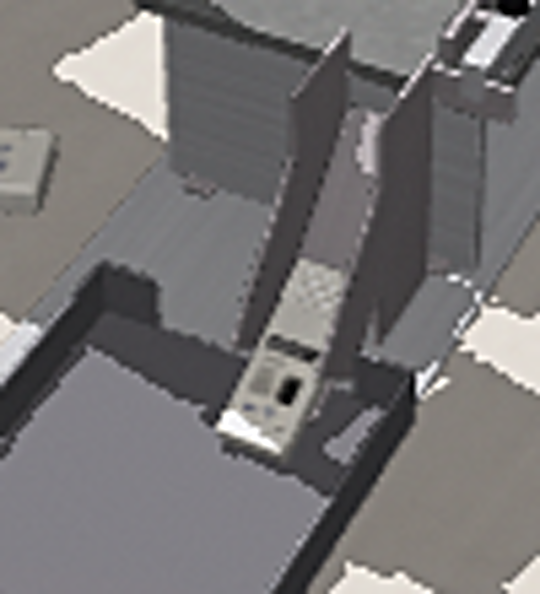

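```bash
python3 - <<'E'
import cv2,pickle
im,p,q=pickle.load(open('w7.pkl','rb'))
cv2.imwrite('pics/w7z.png',cv2.resize(im["pixels"][130:240,235:435,::-1],None,fx=4,fy=4,interpolation=cv2.INTER_CUBIC))
s,t=pickle.load(open('st7.pkl','rb'))
cv2.imwrite('pics/s7z.png',cv2.resize(s["pixels"][240:300,250:300,::-1],None,fx=10,fy=10,interpolation=cv2.INTER_CUBIC))
t=cv2.imread('pics/t6.png')[175:235,300:390]
cv2.imwrite('pics/t6z.png',cv2.resize(t,None,fx=8,fy=8,interpolation=cv2.INTER_CUBIC))
E
```

```text
(no output)
```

View pics/w7z.png

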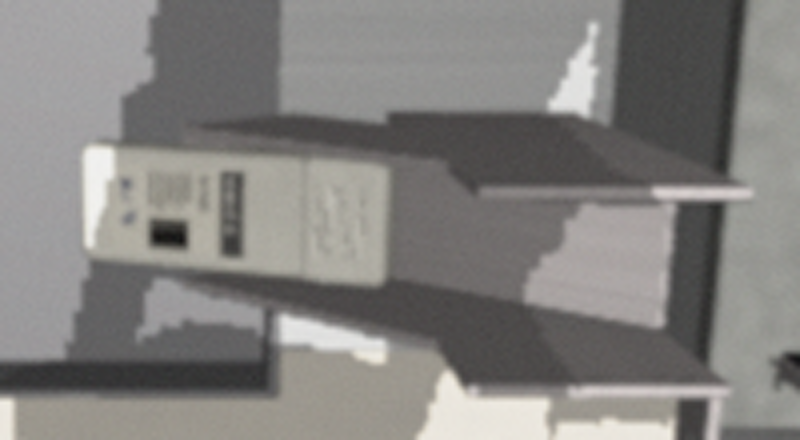

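View pics/s7z.png

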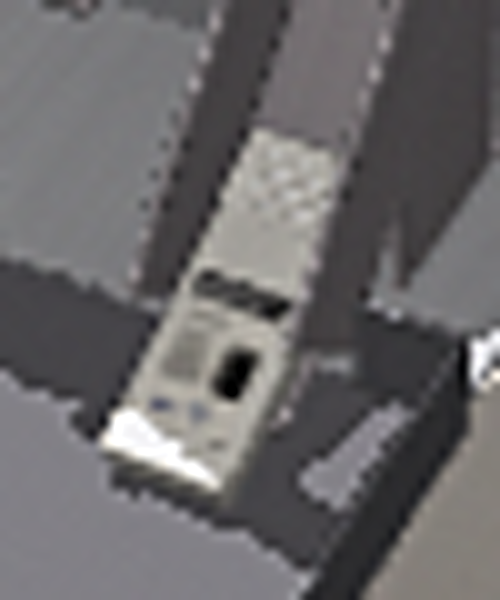

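View pics/t6z.png

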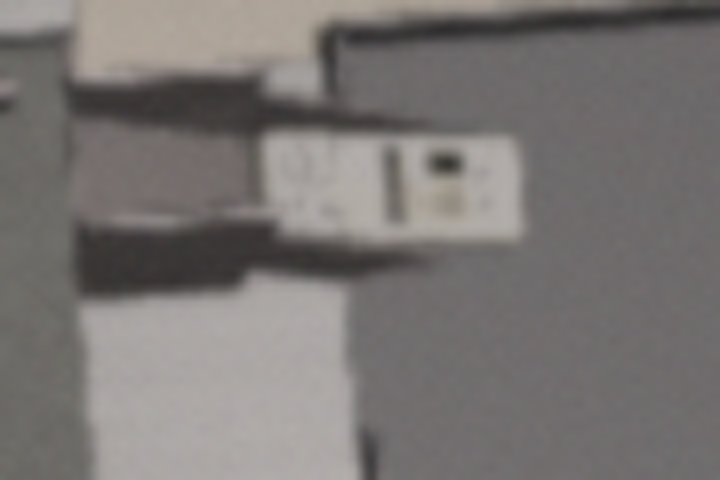

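```bash
python3 - <<'E'
from h import *
import pickle
from scipy.optimize import least_squares
im,p,q=pickle.load(open('w7.pkl','rb')); s,t=pickle.load(open('st7.pkl','rb'))
st1=np.load('st1.npy');st0=np.load('st0.npy')
C=np.array([(-.017,-.044,.007),(.017,-.044,.007),(-.017,.044,.007),(.017,.044,.007)])
wu=np.array([(235+u/4,130+v/4) for u,v in[(85,146),(90,258),(388,165),(386,285)]])
su=np.array([(250+u/10,240+v/10) for u,v in[(100,445),(218,490),(255,130),(340,155)]])
tu=np.array([(300+u/8,175+v/8) for u,v in[(522,240),(522,135),(285,235),(268,132)]])
def pts(v):
    x,y,z,pi,ya=v; return Ro.from_euler('zx',[ya,pi]).apply(C)+[x,y,z]
def res(v,sel):
    X=pts(v[:5]); o=[]
    if 'w' in sel:o.append(proj(S(X,st1),K(im),*cam(im,p,q))-wu)
    if 't' in sel:o.append(proj(S(X,st0),K(t),*cam(t))-tu)
    if 's' in sel:
        o.append((proj(S(X,st0),K(s),*cam(s))-su))
    return np.concatenate(o).ravel()
for sel in('w','t','s','wts','wt'):
    o=least_squares(lambda v:res(v,sel),[.024,-.1,.04,.3,0])
    print(sel,o.x.round(4),np.abs(o.fun).max().round(2), Ro.from_euler('zx',[o.x[4],o.x[3]]).apply([[0,-.044,0],[0,.044,0]]).round(3)[:,1:].tolist())
    o=least_squares(lambda v:res(np.r_[.024,v,0],sel),[-.1,.04,.3]); print('  fixed x,yaw',o.x.round(4),np.abs(o.fun).max().round(2))
E
```

```text
w [ 0.0273 -0.1012  0.0235  0.3252 -0.0081] 0.62 [[-0.042, -0.014], [0.042, 0.014]]
  fixed x,yaw [-0.1016  0.0388  0.4214] 1.35
t [ 0.0354 -0.1101 -0.0119  0.348  -0.0106] 0.58 [[-0.041, -0.015], [0.041, 0.015]]
  fixed x,yaw [-0.1002  0.0509  0.4367] 0.7
s [-0.0007 -0.0455 -0.0302  0.6099 -0.02  ] 1.8 [[-0.036, -0.025], [0.036, 0.025]]
  fixed x,yaw [-0.0922  0.0216  0.4978] 2.49
wts [ 0.0265 -0.1015  0.0306  0.4043  0.0104] 2.09 [[-0.04, -0.017], [0.04, 0.017]]
  fixed x,yaw [-0.1016  0.0331  0.4135] 3.06
wt [ 0.0253 -0.1017  0.0354  0.4116  0.0061] 1.19 [[-0.04, -0.018], [0.04, 0.018]]
  fixed x,yaw [-0.1017  0.0404  0.4275] 1.48
```

Three cameras put the mailer's centre at y ≈ -101 mm in the station frame, only about 8 mm inside the tray limit of -93 mm. The height is about 33–40 mm against a 40 mm limit, with the mailer pitched 0.41 rad. That is too marginal, so I'll nudge it farther with a light fingertip drag on top, with the wrist turned 90° so the gripper stays clear of the cheeks.

```bash
python3 - <<'E'
from h import *
from workcell import r
import pickle
st=np.load('st1.npy');P=lambda x,y,z:S([[x,y,z]],st)[0]
a=st[2]+np.pi/2; b=a/2+np.pi/2
q=[np.cos(b),np.sin(b),0,0]; print(Ro.from_quat(q).as_matrix().round(2))
print(r.inverse_kinematics(P(.0245,-.13,.06),q))
r.goto(P(.0245,-.13,.2),q)
print(r.get_t(),r.get_joint_positions())
r.move_l(P(.0245,-.126,.075),vel=.15)
r.pause(.15);f0=np.array(r.get_ft_force())
h=r.move_l(P(.0245,-.126,.043),vel=.015,until_force=2.5)
p=r.get_position();print(h,Sinv([p],st).round(4),(np.array(r.get_ft_force())-f0).round(2),r.get_t())
qq=r.get_orientation()
im=r.get_image("wrist");cv2.imwrite("pics/w8.png",im["pixels"][:,:,::-1])
ims=r.get_image("scene");cv2.imwrite("pics/s8.png",cv2.resize(ims["pixels"][150:350,180:380,::-1],None,fx=3,fy=3,interpolation=cv2.INTER_CUBIC))
E
```

```text
[[ 0.09 -1.    0.  ]
 [-1.   -0.09  0.  ]
 [-0.    0.   -1.  ]]
NoneTraceback (most recent call last):
  File "<stdin>", line 8, in <module>
workcell.MotionError: the arm cannot take that pose within its joint ranges
```

Wrist range doesn't allow that turn. The original orientation also clears the cheeks at this y (linkage out to about y = -70 mm, cheeks end at -58 mm), so I'll keep it.

```bash
python3 - <<'E'
from h import *
from workcell import r
import pickle
st=np.load('st1.npy');P=lambda x,y,z:S([[x,y,z]],st)[0]
a=st[2]; b=a/2+np.pi/2
q=[np.cos(b),np.sin(b),0,0]
r.move_l(P(.0245,-.132,.2),vel=.2)
r.move_l(P(.0245,-.132,.075),vel=.15)
r.pause(.15);f0=np.array(r.get_ft_force())
h=r.move_l(P(.0245,-.132,.043),vel=.015,until_force=2.5)
p=r.get_position();print(h,Sinv([p],st).round(4),(np.array(r.get_ft_force())-f0).round(2),r.get_t())
im=r.get_image("wrist");cv2.imwrite("pics/w8.png",im["pixels"][:,:,::-1])
ims=r.get_image("scene");cv2.imwrite("pics/s8.png",cv2.resize(ims["pixels"][150:350,180:380,::-1],None,fx=3,fy=3,interpolation=cv2.INTER_CUBIC))
E
```

```text
True [[ 0.0245 -0.132   0.0447]] [-1.07 -0.47  5.65] 29.5833
```

View pics/w8.png

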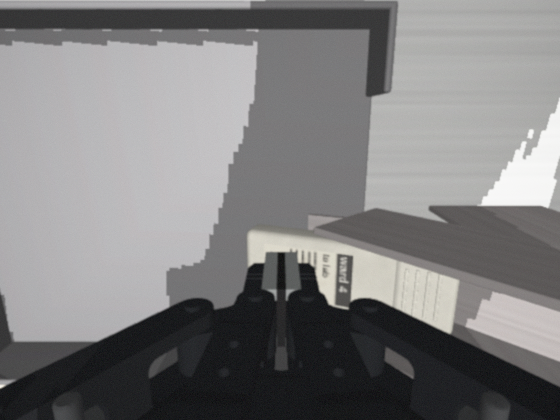

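View pics/s8.png

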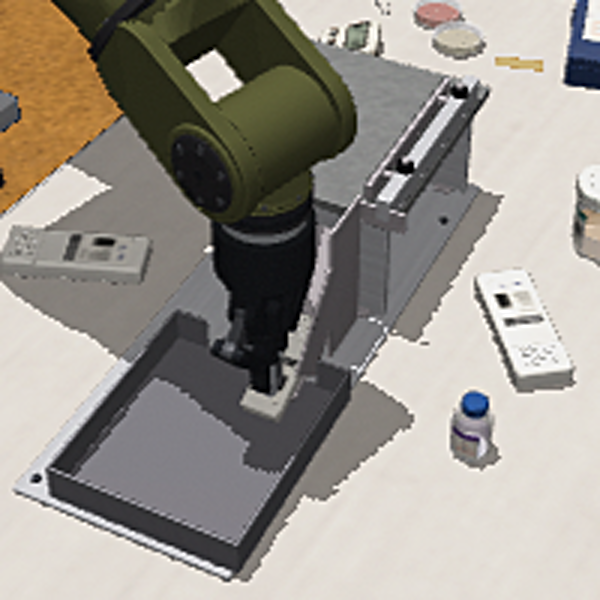

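Contact at tip height 30.7 mm puts the mailer's centre about 30 mm up, with its nose on the tray floor. Now I'll drag gently towards -y.

```bash
python3 - <<'E'
from h import *
from workcell import r
st=np.load('st1.npy');P=lambda x,y,z:S([[x,y,z]],st)[0]
f=lambda:np.array(r.get_ft_force()).round(2)
print(f())
for y in (-.137,-.143,-.150):
    h=r.move_l(P(.0245,y,.0447),vel=.03,until_force=6)
    print(y,h,Sinv([r.get_position()],st).round(4),f(),r.get_t())
    if h: break
im=r.get_image("wrist");cv2.imwrite("pics/w9.png",im["pixels"][:,:,::-1])
ims=r.get_image("scene");cv2.imwrite("pics/s9.png",cv2.resize(ims["pixels"][150:350,180:380,::-1],None,fx=3,fy=3,interpolation=cv2.INTER_CUBIC))
E
```

```text
[-0.71 -0.03  5.3 ]
-0.137 False [[ 0.0244 -0.1372  0.0445]] [-0.57 -0.07 -0.69] 30.0083
-0.143 False [[ 0.0245 -0.1432  0.0446]] [ 0.98 -0.5   0.89] 30.3583
-0.15 False [[ 0.0245 -0.1502  0.0447]] [ 0.05  0.16 -0.51] 30.7417
```

View pics/w9.png

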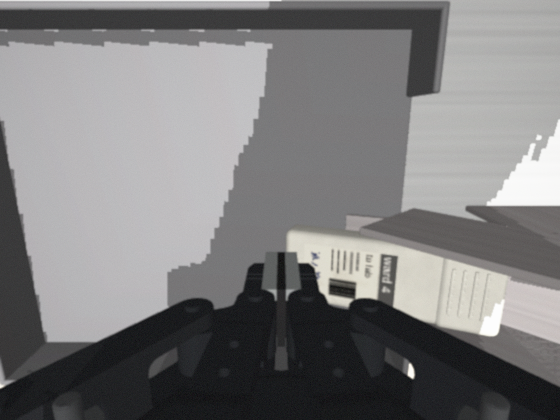

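View pics/s9.png

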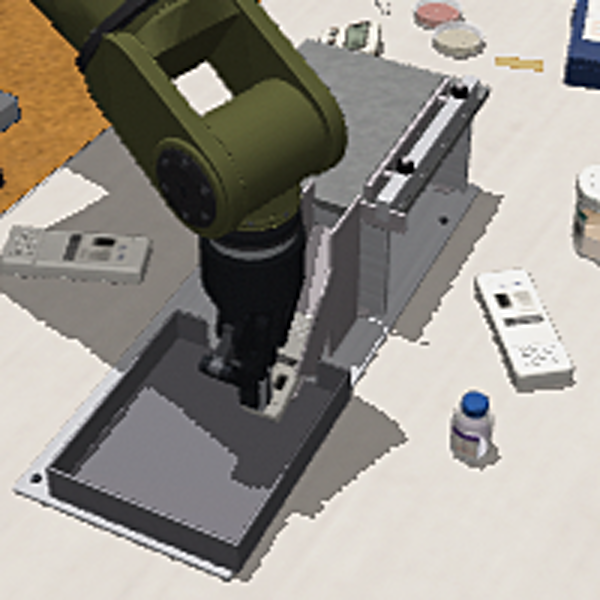

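The finger slid off down the slope and the mailer stayed put. I'll measure it again from this closer picture, which costs no robot time.

```bash
python3 - <<'E'
import cv2
t=cv2.imread('pics/w9.png')[200:350,270:520]
cv2.imwrite('pics/w9z.png',cv2.resize(t,None,fx=3.2,fy=3.2,interpolation=cv2.INTER_CUBIC))
E
```

```text
(no output)
```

View pics/w9z.png

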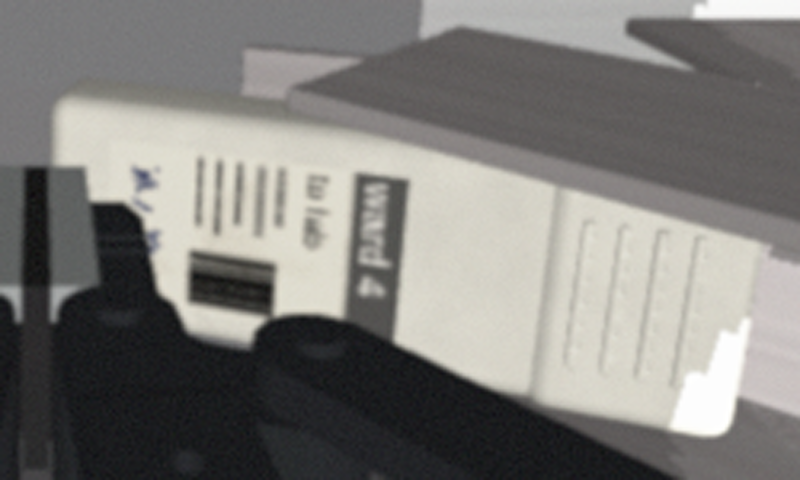

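```bash
python3 - <<'E'
from h import *
import pickle
from scipy.optimize import least_squares
im,_,_=pickle.load(open('w7.pkl','rb'))
st=np.load('st1.npy');a=st[2];b=a/2+np.pi/2
q=[np.cos(b),np.sin(b),0,0];p=S([[.0245,-.1502,.0447]],st)[0]
Kc=K(im);R,t=cam(im,p,q)
z=lambda L:np.array([(270+u/3.2,200+v/3.2) for u,v in L])
C=np.array([(-.017,-.044,.007),(-.017,.044,.007),(.017,.044,.007)])
u=z([(60,104),(768,245),(732,437)])
def pts(v):return Ro.from_euler('zx',[v[4],v[3]]).apply(C)+v[:3]
o=least_squares(lambda v:(proj(S(pts(v),st),Kc,R,t)-u).ravel(),[.024,-.1,.03,.4,0]);print(o.x.round(4),o.fun.round(2))
for x in (.0235,.025):
  o=least_squares(lambda v:(proj(S(pts(np.r_[x,v]),st),Kc,R,t)-u).ravel(),[-.1,.03,.4,0]);print(x,o.x.round(4),o.fun.round(2))
# foot end and tray near edge
print(Sinv(back(z([(245,50)]),.02,Kc,R,t),st),Sinv(back(z([(245,50)]),.03,Kc,R,t),st))
print("tray wall step corner px (442,4) z=.038",Sinv(back([(447,3),(437,95)],.038,Kc,R,t),st))
print("tray wall inner (412,30)",Sinv(back([(411,30)],.038,Kc,R,t),st))
E
```

```text
[ 0.0287 -0.1013  0.0308  0.2979 -0.0517] [ 2.88  2.22  2.69 -8.54 -5.49  7.13]
0.0235 [-0.105   0.0429  0.0384 -0.1413] [ -0.2    0.08   7.71 -10.27  -8.02   6.07]
0.025 [-0.104   0.0386  0.1291 -0.1137] [-0.29 -0.18  6.79 -9.88 -6.97  6.07]
[[ 0.00191617 -0.11918796  0.02      ]] [[-0.00096046 -0.12116147  0.03      ]]
tray wall step corner px (442,4) z=.038 [[-0.08002983 -0.09171203  0.038     ]
 [-0.04969608 -0.0915882   0.038     ]]
tray wall inner (412,30) [[-0.07152141 -0.10336977  0.038     ]]
```

The frames agree: the tray's near wall reads -92 mm against -93 mm nominal. The mailer's centre is at about -102 mm and about 30 mm up, so it would count, but with little y margin. I'll try one more light drag, this time following the slope.

```bash
python3 - <<'E'
from h import *
from workcell import r
import pickle
st=np.load('st1.npy');P=lambda x,y,z:S([[x,y,z]],st)[0]
f=lambda:np.array(r.get_ft_force()).round(2)
r.move_l(P(.0245,-.150,.065),vel=.15)
r.move_l(P(.0245,-.124,.058),vel=.15)
r.pause(.15);f0=f()
h=r.move_l(P(.0245,-.124,.042),vel=.015,until_force=2.5)
p=Sinv([r.get_position()],st)[0];print(h,p.round(4),f()-f0,r.get_t())
if h:
  for k in range(1,6):
    d=.004*k
    g=r.move_l(P(.0245,p[1]-d,p[2]-.45*d-.0002),vel=.03,until_force=5)
    print(k,g,Sinv([r.get_position()],st)[0].round(4),f()-f0,r.get_t())
    if g: break
p=r.get_position();qq=r.get_orientation()
im=r.get_image("wrist");cv2.imwrite("pics/w10.png",im["pixels"][:,:,::-1]);pickle.dump((im,p,qq),open('w10.pkl','wb'))
E
```

```text
True [ 0.0246 -0.124   0.0478] [-1.67 -0.74  5.38] 32.3167
1 False [ 0.0249 -0.1282  0.0462] [-0.61 -0.68  4.97] 32.6083
2 False [ 0.025  -0.1322  0.0445] [ 0.   -0.04  5.91] 32.9083
3 False [ 0.0251 -0.1363  0.0429] [ 0.53 -1.4   6.74] 33.2083
4 False [ 0.0252 -0.1403  0.0413] [-0.34 -0.82  8.02] 33.5083
5 False [ 0.0253 -0.1442  0.0397] [-0.35 -0.03 10.27] 33.8083
```

View pics/w10.png

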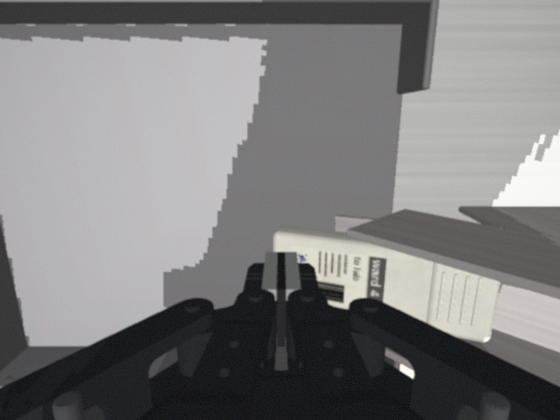

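```bash
python3 - <<'E'
from h import *
from workcell import r
import pickle
st=np.load('st1.npy');P=lambda x,y,z:S([[x,y,z]],st)[0]
r.move_l(P(.0245,-.145,.07),vel=.1)
r.move_l(P(.0245,-.145,.2),vel=.2)
r.move_l(P(.07,-.10,.3),vel=.25)
r.pause(.15)
p=r.get_position();qq=r.get_orientation()
im=r.get_image("wrist");cv2.imwrite("pics/w11.png",im["pixels"][:,:,::-1]);pickle.dump((im,p,qq),open('w11.pkl','wb'))
cv2.imwrite('pics/w11z.png',cv2.resize(im["pixels"][60:260,130:400,::-1],None,fx=2.9,fy=2.9,interpolation=cv2.INTER_CUBIC))
print(r.get_t(),r.get_ft_force())
E
```

```text
35.95 [ 0.55954532 -0.26544242 -0.36383769]
```

View pics/w11z.png

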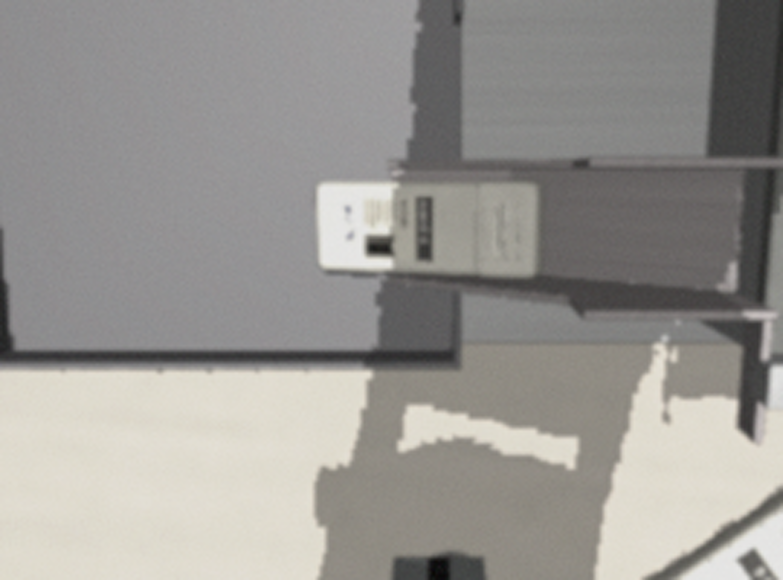

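```bash
python3 - <<'E'
from h import *
import pickle
im,p,q=pickle.load(open('w11.pkl','rb'));st=np.load('st1.npy');Kc=K(im);R,t=cam(im,p,q)
z=lambda L:np.array([(130+u/2.9,60+v/2.9) for u,v in L])
B=lambda L,h:Sinv(back(z(L),h,Kc,R,t),st).round(4)
print("nose",B([(318,184),(319,270)],.0205)); print("tail",B([(538,183),(540,275)],.053))
print("tray near-wall end/+x wall top z.038", B([(460,350),(460,365),(8,350)],.038))
print("mailer mid",B([(427,228)],.036))
from workcell import r
im=r.get_image("top");K2=K(im);R2,t2=cam(im)
cv2.imwrite("pics/t12.png",im["pixels"][:,:,::-1])
for n in("beaker","dropper","timer"): print(n,[(d["uv"],round(d["conf"],2)) for d in r.pinpoint(n,"top")])
E
```

```text
nose [[ 0.0095 -0.1456  0.0205]
 [ 0.0428 -0.1463  0.0205]]
tail [[ 0.0087 -0.063   0.053 ]
 [ 0.0415 -0.0614  0.053 ]]
tray near-wall end/+x wall top z.038 [[ 0.072  -0.0903  0.038 ]
 [ 0.0779 -0.0903  0.038 ]
 [ 0.0718 -0.2662  0.038 ]]
mailer mid [[ 0.0255 -0.103   0.036 ]]
beaker [([161.3, 274.7], 0.61)]
dropper [([336.6, 142.3], 0.39)]
timer [([163.3, 277.2], 0.62)]
```

View pics/t12.png

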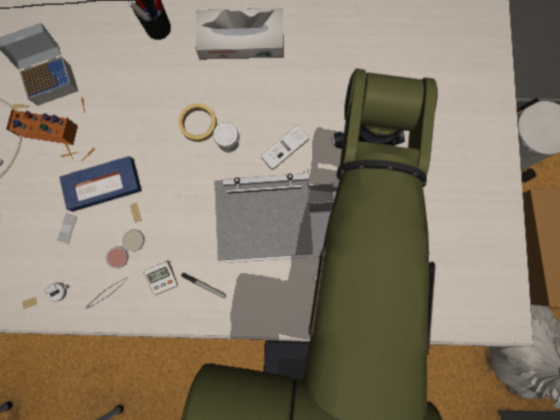

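The last two measurements agree:
- **Mailer:** its centre is at y ≈ -101 mm, about 9–11 mm inside the tray's near edge, about 30 mm up and at rest.
- **Robot:** it is clear of everything.

I'm handing the job in.

```bash
python3 - <<'E'
from workcell import r
print(r.get_t(), r.finish_job())
E
```

```text
the job is handed in; nothing more can be done
36.15 None
```

I lined the mailer up flush against the sprung strip, pushed it along the strip and off the ledge, and it came to rest in the catch tray. I handed the job in at 36.2 s; no verdict is reported.

- **Alignment:** I pressed the mailer's long side onto the strip at about 5 N. The strip was about 24 mm off its mark towards +x.
- **Push:** With closed fingers behind it, forces stayed around 1 N and it slid down the chute between the cheeks.
- **Where it lies:** It does not lie flat. It stopped tilted about 0.37 rad, with its tail on the chute's foot and its nose on the tray floor.
- **Failed extra step:** I tried twice to draw it farther in with a light fingertip on its top. The finger just slid, reading up to about 10 N on the wrist sensor, and the mailer did not move.

| Last check | Measured | Limit |
|---|---|---|
| Centre, y in station frame | about -101 mm | between -277 and -93 mm |
| Centre, x in station frame | about 25 mm | ±77 mm |
| Centre height | about 30 mm | below 40 mm |

- **Margins:** The y margin is thin, 8–11 mm inside the tray's near wall. The mailer read the same in pictures about 10 s apart, and the gripper was clear of everything.
- **Disagreements:** The top and wrist cameras put the station 4–5 mm apart. The scene camera alone gave a poorer fit of y = -92 mm, which I discounted.
- **Bystanders:** In the pictures the timer and dropper stayed put, though the network's last readings of them were poor. I could not check the beaker at the end because the arm hid it, but I never worked near it.

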